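Lay out the bronze horn pieces for the record photograph

TASK

Lay out the four bronze horn pieces from the tray on the white recording board for their photograph, in this order: set the collar centred on top of the square plinth; stand the flared bell on the board halfway between the square plinth and the round pedestal, in line with them; lay the elbow flat directly behind the bell, midway between the bell and the board's black rail, with its long leg parallel to the rail and its short leg pointing at the rail; and last seat the mouthpiece, stem up, centred on top of the bell. The black rail marks the back of the board. Leave the jar and the brush where they are.

Things in the scene. Friction and masses are not known exactly. Their poses are not given: they have to be found in the camera images.
- collar: Dull bronze short wide tube standing upright: 52 mm outer diameter, 36 mm bore, 24 mm high, 120 g. Origin: centre of its underside; z up. All four pieces start in a low grey-blue tray (floor 5 mm, rim 14 mm above the table), in any quarter of it; the tray is left or right of the board.
- bell: Dull bronze flared horn bell standing on its wide mouth, 56 mm high, 200 g: 64 mm diameter at the bottom, narrowing to a straight neck of 40 mm diameter from 22 mm height up to its flat top at 56 mm (the dark bore drawn on it is solid). Origin: centre of its underside; z up.
- elbow: Dull bronze L-shaped round tube lying flat, 22 mm thick, 150 g. Long leg 80 mm, along own y (-40 to +40 mm); short leg from the +y end, along own +x (y = 18 to 40 mm), ending 45 mm from the long leg's axis. Origin: underside, below the middle of the long leg (grip there, across x); z up. Starts with own x within 70 degrees of the board's x.
- elbow_tip (a point): Centre of the open end of the elbow's short leg: at x = 45, y = 29, z = 11 mm in the elbow's frame.
- mouthpiece: Dull bronze mouthpiece standing stem up, 80 g: a flat round flange of 44 mm diameter and 8 mm thick with a 16 mm diameter stem rising from its centre, from 8 to 36 mm height. Origin: centre of the flange's underside; z along the stem.
- board: Fixed white recording board lying on the table, 250 mm (x) by 280 mm (y), its top 8 mm above the table. A black rail, 12 mm wide and 20 mm high above the table, runs along the whole back edge (own x from +113 to +125 mm), on the side away from the robot. Origin: centre of the underside; x points to the back, y to the left.
- plinth: Fixed grey square plinth on the board, 64 x 64 mm, 20 mm high, so that its top is 28 mm above the table. It stands 60 mm in front of the board's centre line and 85 mm left or right of the middle; the round pedestal has the other side. Origin: centre of its underside, on the board's top (8 mm above the table).
- pedestal: Fixed grey round pedestal on the board, 64 mm diameter, 20 mm high. Stays empty. It stands 170 mm from the square plinth, centre to centre. Origin: centre of its underside, on the board's top (8 mm above the table).
- jar: Amber glass jar with a white cap, 48 mm diameter, 65 mm high, standing on the table beyond the work. Bystander. Origin: centre of its underside.
- brush: Brush with wooden handle, 180 mm long, lying on the table at the left. Bystander. Origin: middle of its length, underside.
There are look-alikes about, which are no part of the job. What is shaped like the elbow but green or pink is not meant. Leave any purple look-alike of the bell alone.

How it is judged:
By the outcome, as a careful person would: the job done as asked, in the order asked, and still so for the second after the job is handed in, with the robot touching nothing.
It also fails if it takes over 96 s, if anything falls off the work surface, if the arm or the gripper's body presses on something with over 40 N, if the wrist force passes 120 N, or if a joint passes its speed limit or range.

ROBOT

A 6-joint arm with a two-finger parallel gripper is mounted at the origin on the work surface. World frame = base frame: x ahead of the robot, y to its left, z up, the work surface at z = 0. Lengths are in m, angles in rad, forces in N, time in s.
With the tool pointing down it reaches from about 0.35 to 0.775 m from the base axis. Payload 7.3 kg.
Tool frame: the origin (TCP) lies at the centre of the arm's flange, where the gripper is bolted on; the fingertips stand 178 mm ahead of it and the grasp point (between the pads) lies 159 mm ahead of it (tip_extent is the distance from the TCP to the fingertips, in m); z points along the fingers, y is the line along which they close (so a half turn about z gives the same grasp; the last joint's range is limited). The gripper opens to 92 mm and grips with 3 to 60 N. Pads are 19 mm wide; open, the fingers measure 130 mm over their backs; the gripper's body (75 mm by 190 mm) begins 47 mm behind the grasp point.
Start: joints at [1.138, 0.342, 1.524, -0, 1.275, -0.146], TCP at [0.148, 0.504, 0.405] pointing down, gripper open.
Joint ranges: [-2.53, 2.53], [-0.77, 2.02], [0.04, 2.7], [-1, 4.14], [0.28, 2.66], [-3.11, 3.11]. Speed limits (rad/s): [2.57, 2.57, 3.14, 3.14, 3.14, 3.14].

INTERFACE

Orientations are given as [roll, pitch, yaw] about the fixed x, y, z axes, in that order (R = Rz(yaw) Ry(pitch) Rx(roll)).
In Python, from cell import * gives the robot as it stands.
- The arm moves only by the tool arm_command, never from a script. Its arguments are lists of equal length, an entry for each row: "xyz": the shift along the world's x, y, z in mm, a list of three; "spin": the turn about the world's z in degrees. In form: {"xyz": [[tx, ty, tz], ...], "spin": [spin, ...]}. A call has 1 to 20 rows; each row shifts and turns the commanded pose from where the row before left it; what a row does not reach is not made up. A row lasts 1/10 s, in which the tool goes at most 50 mm and 8.59 degrees, less where a joint would pass 70% of its speed; a pose out of reach is approached as far as the arm can. A call with a gripper value outside its range is refused whole. "jaw" is the opening, from -1 (shut) to 1 (fully open), set as the call begins (left out, the last holds). The fingers move at their own pace and stop on an object; "squeeze" is the grip in N (left out, the last holds). Time passes only in rows, so rows that do not move let the fingers close. It gives the time, the measured TCP pose, the force, the opening and the grip force at its end, in the units of the state.
- observe(): the state, without advancing time (a new reading comes with each control period).
- read_camera(name): name is "scene" or "side" or "wrist"; returns a dict with "img" (400x640x3 uint8, red, green, blue), "depth" (400x640 float32, m along the optical axis (not along the pixel's ray), 0 where there is no reading), "fx", "fy", "cx", "cy" (pixels), "world_from_camera" (4x4, takes a point from camera to world coordinates). Camera axes: x right, y up, looking along -z (the intrinsics and any distortion apply to the point x, -y, -z); pixel columns grow to the right and rows downward; lengths in m; the calibration is good to about 2 mm. The wrist camera is an equidistant fisheye: a pixel r from the principal point sees the ray r / f radians off the axis. A picture is of the moment at which its call begins.
- hand_in(): hands the job in; it is judged then, once.
The state is a dict: "time": time; "qpos": joint angles; "qvel": joint speeds; "joint_efforts": joint torques, N m; "tool_pos": TCP position; "tool_rot": TCP orientation; "contact_force": force on the tool from outside, world axes, zero at the start; "torque": the same for the moment, N m; "opening": finger opening in m; "grip_force": force on a finger pad.
Only numpy, scipy, OpenCV 4.12 (cv2) and the standard library are available. Lean on these libraries where they do the work, as an engineer would, in place of code of your own. Each camera call takes 0.05 s, during which the arm holds its last target. There are 200 camera calls.

## Working session

There is one attempt and no reset: what is moved stays moved. The work goes in short steps, Python scripts to look and compute and a tool call to move; the robot and the scene stay as the last step left them, time stands still between calls to the robot, and variables do not carry over. Pictures are saved under pics/ and viewed, at most 14 in all, crops included, and the job is handed in when it is done.

Besides the shell and the picture viewer there is one more tool, called after ">>>" by a JSON object that holds its "fn" and its "kwargs". arm_command: Moves the arm, as the interface text tells. Its arguments: {"type":"object","properties":{"xyz":{"type":"array","items":{"type":"array","items":{"type":"number"}}},"spin":{"type":"array","items":{"type":"number"}},"jaw":{"type":"number"},"squeeze":{"type":"number"}},"required":["xyz","spin"]}

```bash
mkdir -p pics; ls
python3 - <<'E'
from cell import *
import cv2,numpy as np
for n in("scene","side"):
    c=read_camera(n); cv2.imwrite(f"pics/{n}0.png",c["img"][:,:,::-1]); np.savez(f"{n}0.npz",**c)
    print(n,c["fx"],c["fy"],c["cx"],c["cy"],np.round(c["world_from_camera"],3).tolist(),(c["depth"]>0).mean(),c.keys())
print(observe())
E
```

```text
pics
scene 363.3581646046877 363.3581646046877 319.5003433824138 201.5118344119289 [[0.842, -0.368, 0.395, 0.908], [0.539, 0.596, -0.595, -0.451], [-0.016, 0.714, 0.7, 0.661], [0.0, 0.0, 0.0, 1.0]] 0.99597265625 dict_keys(['img', 'depth', 'fx', 'fy', 'cx', 'cy', 'world_from_camera'])
side 430.1197431953079 430.1197431953079 314.7961490607557 198.44928531168546 [[-0.954, -0.164, 0.25, 0.852], [0.299, -0.57, 0.766, 0.937], [0.017, 0.805, 0.593, 0.713], [0.0, 0.0, 0.0, 1.0]] 0.99607421875 dict_keys(['img', 'depth', 'fx', 'fy', 'cx', 'cy', 'world_from_camera'])
{'time': 0.1, 'qpos': array([ 1.13801851e+00,  3.42671266e-01,  1.52491368e+00,  1.12526994e-05,
        1.27539267e+00, -1.46001951e-01]), 'qvel': array([ 0.00022764, -0.00135558, -0.0023292 , -0.00102391,  0.00026552,
       -0.0019144 ]), 'joint_efforts': array([ 5.22783830e-04, -4.31995833e+01, -2.44692171e+01,  7.18765939e-02,
        5.26639796e-02, -3.40274232e-05]), 'tool_pos': array([0.14843229, 0.50346191, 0.40410756]), 'tool_rot': array([-3.14022399e+00, -2.12136557e-04,  2.85481335e+00]), 'contact_force': array([ 0.77140169, -0.48207665, -0.17870533]), 'torque': array([ 0.01278268, -0.03897149,  0.01359245]), 'grip_force': 0.0, 'opening': 0.09148285556387614}
```

View pics/scene0.png

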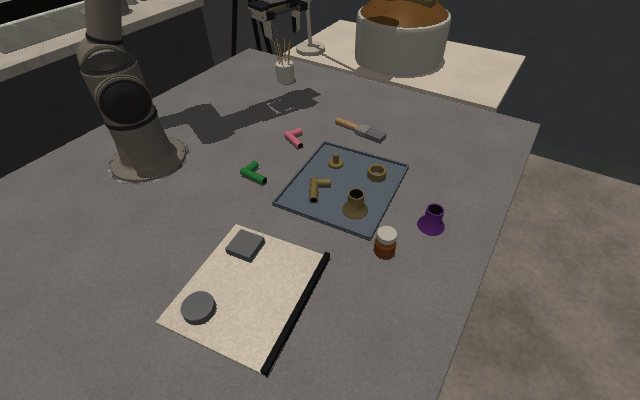

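View pics/side0.png

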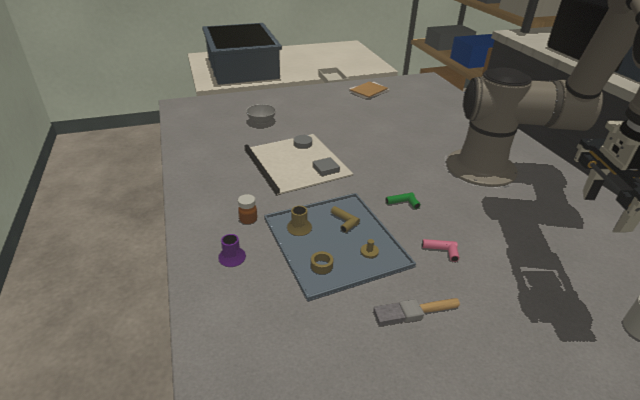

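Scene: the tray holds the mouthpiece (336,160), collar (376,172), elbow (318,187) and bell (355,203). The board has the plinth at (245,245), the pedestal at (198,307) and the rail from (327,255) to (267,372). In the side view the bell is at (300,222), elbow (346,219), collar (322,262) and mouthpiece (370,249).

```bash
cat > h.py <<'E'
import numpy as np, cv2
def load(n): return dict(np.load(n+".npz"))
def rays(c,uv):
    uv=np.asarray(uv,float).reshape(-1,2); T=c["world_from_camera"]
    d=np.stack([(uv[:,0]-c["cx"])/c["fx"],-(uv[:,1]-c["cy"])/c["fy"],-np.ones(len(uv))],1)
    return T[:3,3],d@T[:3,:3].T
def onz(c,uv,z):
    o,d=rays(c,uv); return o+d*((z-o[2])/d[:,2])[:,None]
def cloud(c):
    v,u=np.mgrid[:400,:640]; o,d=rays(c,np.stack([u.ravel(),v.ravel()],1))
    return (o+d*c["depth"].reshape(-1,1)).reshape(400,640,3)
def hsv(c): return cv2.cvtColor(c["img"],cv2.COLOR_RGB2HSV)
def comps(m,amin=60):
    n,l,s,ce=cv2.connectedComponentsWithStats(m.astype(np.uint8))
    return [(l==i,s[i,4],ce[i]) for i in range(1,n) if s[i,4]>=amin]
E
python3 - <<'E'
from h import *
for n in("scene0","side0"):
    c=load(n);P=cloud(c);H=hsv(c)
    Z=P[...,2]
    inw=(P[...,0]>.2)&(P[...,0]<1)&(abs(P[...,1])<.6)&(Z>-.02)&(Z<.12)
    br=(H[...,0]>=10)&(H[...,0]<=28)&(H[...,1]>90)&inw
    print(n)
    for m,a,ce in comps(br,60):
        p=P[m];print(' bronze',a,ce.round(),p.min(0).round(3),p.max(0).round(3),np.median(p,0).round(3),np.median(H[m],0))
    wh=(H[...,1]<60)&(H[...,2]>110)&inw&(Z<.02)
    for m,a,ce in comps(wh,2000):
        k=cv2.minAreaRect((P[m][:,:2]*1000).astype(np.float32));print(' board',a,ce.round(),k,np.median(P[m],0).round(4))
    for z,lab in((.028,'tops'),):
        t=(abs(Z-z)<.004)&inw&(H[...,1]<60)&(H[...,2]<110)
        for m,a,ce in comps(t,150):
            k=cv2.minAreaRect((P[m][:,:2]*1000).astype(np.float32));print(' grey',a,ce.round(),k,np.median(P[m],0).round(4))
    bl=(H[...,2]<40)&inw
    for m,a,ce in comps(bl,200):
        print(' black',a,ce.round(),P[m].min(0).round(3),P[m].max(0).round(3))
    t=inw&(H[...,0]>95)&(H[...,0]<120)&(H[...,1]>40)
    for m,a,ce in comps(t,1000):
        k=cv2.minAreaRect((P[m][:,:2]*1000).astype(np.float32));print(' tray',a,ce.round(),k,np.median(P[m],0).round(4))
E
```

```text
scene0
 bronze 130 [345. 123.] [0.378 0.442 0.   ] [0.459 0.463 0.022] [0.419 0.449 0.015] [ 16. 117. 133.]
 bronze 145 [335. 162.] [0.472 0.238 0.004] [0.515 0.28  0.042] [0.497 0.256 0.013] [ 21. 121. 105.]
 bronze 254 [376. 172.] [0.594 0.248 0.006] [0.643 0.3   0.031] [0.618 0.267 0.022] [ 21. 120.  57.]
 bronze 267 [317. 186.] [0.478 0.088 0.005] [0.535 0.177 0.029] [0.512 0.143 0.024] [ 21. 119. 100.]
 bronze 467 [355. 206.] [0.599 0.096 0.003] [0.661 0.147 0.063] [0.637 0.113 0.025] [ 21. 119.  72.]
 bronze 304 [384. 250.] [ 0.723  0.027 -0.001] [0.77  0.058 0.048] [0.753 0.033 0.029] [ 12. 191.  58.]
 board 2240 [254. 154.] ((266.4981689453125, 232.09544372558594), (579.6553955078125, 174.22769165039062), 82.97232055664062) [ 0.2486  0.1306 -0.0004]
 board 10946 [428. 241.] ((716.00537109375, 197.01475524902344), (525.331787109375, 637.0941162109375), 7.065885543823242) [ 8.391e-01  1.020e-01 -4.000e-04]
 board 25166 [194. 300.] ((442.3282470703125, -254.4649658203125), (619.6077880859375, 484.3001708984375), 89.90632629394531) [ 0.499  -0.254   0.0014]
 board 3029 [330. 348.
[... 875 characters left out ...]
042] [0.497 0.27  0.013] [ 22. 115. 121.]
 bronze 332 [322. 262.] [0.594 0.25  0.005] [0.643 0.304 0.031] [0.618 0.286 0.024] [ 22. 100.  76.]
 bronze 343 [440. 305.] [0.379 0.449 0.005] [0.462 0.471 0.022] [0.421 0.462 0.017] [ 18. 114. 154.]
 board 72127 [320. 268.] ((577.9309692382812, -0.00823974609375), (1199.873779296875, 755.9072265625), 89.99295043945312) [ 6.397e-01  3.362e-01 -5.000e-04]
 board 5956 [337. 247.] ((558.4119873046875, 201.94056701660156), (264.8532409667969, 296.580322265625), 5.593871116638184) [0.5592 0.222  0.0044]
 grey 190 [326. 164.] ((479.9654541015625, -105.21507263183594), (61.727142333984375, 62.343074798583984), 10.199938774108887) [ 0.478  -0.1064  0.0268]
```

Run:
```python
from h import *
A={}
for n in("scene0","side0"):
    c=load(n);P=cloud(c);H=hsv(c);Z=P[...,2]
    inw=(P[...,0]>.44)&(P[...,0]<.70)&(P[...,1]<.35)&(P[...,1]>-.4)&(Z>-.02)&(Z<.12)
    br=(H[...,0]>=10)&(H[...,0]<=30)&(H[...,1]>60)&inw
    br=cv2.dilate(br.astype(np.uint8),np.ones((3,3)))>0
    for nm,b in dict(mouth=(.46,.53,.22,.30),collar=(.58,.66,.23,.32),elbow=(.46,.55,.07,.2),bell=(.58,.67,.05,.17)).items():
        m=br&(P[...,0]>b[0])&(P[...,0]<b[1])&(P[...,1]>b[2])&(P[...,1]<b[3])&(Z>.009)
        A.setdefault(nm,[]).append(P[m]*1000)
    for nm,m in dict(grey=(abs(Z-.028)<.003)&inw&(H[...,2]<110)&(P[...,1]<0),rail=(abs(Z-.020)<.003)&inw&(P[...,0]>.62)&(P[...,1]<0),board=(abs(Z-.008)<.003)&(P[...,1]<0)&(P[...,0]>.35)&(P[...,0]<.8)&(P[...,1]>-.45)).items():
        for mm,a,ce in comps(m,100):
            q=(P[mm][:,:2]*1000).astype(np.float32)
            print(n,nm,a,cv2.minAreaRect(q),'circ',cv2.minEnclosingCircle(q),'fit',cv2.fitEllipse(cv2.convexHull(q)))
def circ(p):
    q=cv2.convexHull(p[:,:2].astype(np.float32)); return [round(float(x),1) for x in np.hstack(cv2.minEnclosingCircle(q))],len(p)
for nm,zs in dict(mouth=((9,15),(38,45)),collar=((26,32),(10,32)),bell=((9,14),(57,65),(30,65))).items():
    for z in zs:
        print(nm,z,[circ(p[(p[:,2]>z[0])&(p[:,2]<z[1])]) for p in A[nm]+[np.vstack(A[nm])] if ((p[:,2]>z[0])&(p[:,2]<z[1])).sum()>3])
for p in A['elbow']+[np.vstack(A['elbow'])]:
    q=p[p[:,2]>20]
    print(len(q),cv2.minAreaRect(q[:,:2].astype(np.float32)),q.max(0))
```

```text
scene0 grey 621 ((478.6380615234375, -111.41546630859375), (63.76480484008789, 64.912841796875), 9.379478454589844) circ ((479.1386413574219, -111.79630279541016), 42.59733200073242) fit ((478.81640625, -112.08609771728516), (72.34161376953125, 90.76168060302734), 102.46704864501953)
scene0 grey 744 ((503.99560546875, -279.5106201171875), (61.63108825683594, 61.74236297607422), 68.39229583740234) circ ((503.4373474121094, -279.24786376953125), 32.104461669921875) fit ((503.61907958984375, -279.538330078125), (62.01646423339844, 63.196632385253906), 52.08842468261719)
scene0 rail 838 ((667.2280883789062, -169.4867401123047), (12.904876708984375, 278.26715087890625), 8.508408546447754) circ ((668.19091796875, -169.3427276611328), 139.17477416992188) fit ((667.6355590820312, -170.5197296142578), (15.785829544067383, 345.46185302734375), 8.376973152160645)
scene0 board 11506 ((549.3134765625, -186.34164428710938), (250.7371063232422, 281.1307373046875), 8.5430326461792) circ ((549.2492065429688, -187.24075317382812), 186.48471069335938) fit ((548.129638671875, -188.1039276123047), (303.8
[... 1639 characters left out ...]
2), ([621.4, 106.7, 58.6], 77), ([621.4, 106.7, 58.6], 149)]
bell (57, 65) [([629.8, 128.4, 20.7], 165), ([630.3, 130.6, 21.1], 111), ([630.7, 129.5, 21.9], 276)]
bell (30, 65) [([629.3, 128.0, 21.1], 293), ([630.5, 131.1, 21.6], 243), ([628.7, 129.9, 22.9], 536)]
228 ((520.888427734375, 137.04612731933594), (53.67947769165039, 81.97521209716797), 33.393089294433594) [532.96241904 179.17513396  28.79543714]
218 ((523.3462524414062, 139.32284545898438), (52.72207260131836, 83.27668762207031), 29.68073081970215) [533.56041279 187.75503097  28.70255238]
446 ((522.438232421875, 139.76654052734375), (58.814697265625, 84.57442474365234), 33.751399993896484) [533.56041279 187.75503097  28.79543714]
```

>>> {"fn": "arm_command", "kwargs": {"xyz": [[20,-16,0],[33,-26,0],[33,-26,0],[33,-26,0],[33,-26,0],[33,-26,0],[33,-26,0],[33,-26,0],[33,-26,0],[33,-26,0],[33,-26,0],[33,-26,0],[20,-12,0],[0,0,0],[0,0,0],[0,0,0],[0,0,0]], "spin": [0,0,0,0,0,0,0,0,0,0,0,0,0,0,0,0,0]}}

```text
time: 1.8
tool_pos: [0.5506, 0.1904, 0.4049]
tool_rot: [3.141, -0.0, 2.856]
contact_force: [-0.8, 0.5, -0.2]
opening: 0.0918
grip_force: 0.0
```

```bash
cat > snap.py <<'E'
import sys
from cell import *
import cv2,numpy as np
n,tag=sys.argv[1:3]
c=read_camera(n); cv2.imwrite(f"pics/{tag}.png",c["img"][:,:,::-1]); np.savez(tag+".npz",**c)
s=observe();print(s["time"],s["tool_pos"].round(4),s["tool_rot"].round(4),s["contact_force"].round(1),round(s["opening"],4),s["grip_force"])
if n=="wrist":print(c["fx"],c["fy"],c["cx"],c["cy"],c["world_from_camera"].round(3).tolist())
E
python3 snap.py wrist w1
```

```text
1.85 [0.5507 0.1904 0.405 ] [3.1414 0.     2.8562] [0.4 0.5 1. ] 0.0918 0.0
309.70691628693146 309.70691628693146 320.69401262519517 200.98581731956799 [[0.282, -0.912, -0.298, 0.47], [0.959, 0.268, 0.087, 0.214], [0.0, -0.31, 0.951, 0.385], [0.0, 0.0, 0.0, 1.0]]
```

View pics/w1.png

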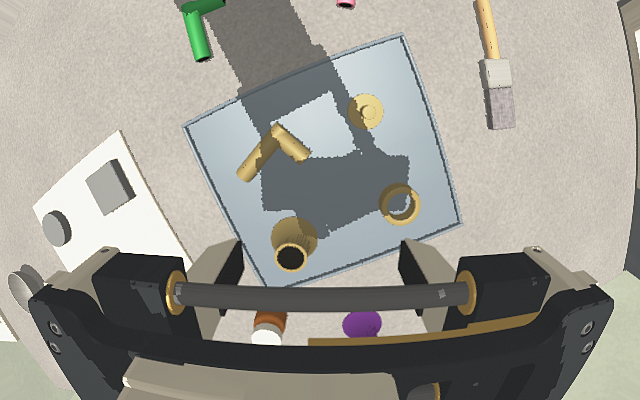

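Wrist view: mouthpiece (366,110), collar (400,203), elbow corner (278,130) with ends at (242,178) and (303,157), bell top (290,257), plinth (110,186), pedestal (57,228).

```bash
cat >> h.py <<'E'
def wrays(c,uv):
    uv=np.asarray(uv,float).reshape(-1,2); T=c["world_from_camera"]
    x=(uv[:,0]-c["cx"])/c["fx"]; y=(uv[:,1]-c["cy"])/c["fy"]; r=np.hypot(x,y)+1e-9
    d=np.stack([x/r*np.tan(r),-y/r*np.tan(r),-np.ones(len(uv))],1)
    return T[:3,3],d@T[:3,:3].T
def wcloud(c):
    v,u=np.mgrid[:400,:640]; o,d=wrays(c,np.stack([u.ravel(),v.ravel()],1))
    return (o+d*c["depth"].reshape(-1,1)).reshape(400,640,3)
E
cat > wm.py <<'E'
from h import *
import sys
c=load(sys.argv[1]);P=wcloud(c)*1000;H=hsv(c);Z=P[...,2]
v=np.mgrid[:400,:640][0]
br=(H[...,0]>=10)&(H[...,0]<=30)&(H[...,1]>60)&(v<300)&(Z>10)&(Z<100)&(P[...,1]<340)
for m,a,ce in comps(br,150):
    p=P[m];zt=np.percentile(p[:,2],97)
    q=p[p[:,2]>zt-3][:,:2].astype(np.float32)
    print('bronze',a,ce.round(),'ztop',zt.round(1),np.round(np.hstack(cv2.minEnclosingCircle(q)),1),'all',np.round(np.hstack(cv2.minEnclosingCircle(p[:,:2].astype(np.float32))),1))
for nm,m in dict(grey=(abs(Z-28)<3)&(H[...,1]<60)&(H[...,2]<170),rail=(abs(Z-20)<3)&(H[...,2]<70),board=(abs(Z-8)<3)&(H[...,2]>120)&(P[...,1]<0)).items():
    m=m&(P[...,1]<20)&(v<300)&(P[...,0]>300)
    for mm,a,ce in comps(m,250):
        q=P[mm][:,:2].astype(np.float32)
        print(nm,a,ce.round(),np.round(np.hstack(map(np.ravel,cv2.minAreaRect(q))),1),'circ',np.round(np.hstack(cv2.minEnclosingCircle(q)),1),np.median(P[mm][:,2]).round(1))
E
python3 wm.py w1
python3 - <<'E'
from h import *
for n in("scene0","side0","w1"):
    c=load(n);P=(wcloud if n=="w1" else cloud)(c)*1000;H=hsv(c);Z=P[...,2]
    m=(H[...,0]>=10)&(H[...,0]<=30)&(H[...,1]>60)&(P[...,0]>460)&(P[...,0]<560)&(P[...,1]>70)&(P[...,1]<200)&(Z>21)
    p=P[m][:,:2]
    # ridge legs: two-line ransac-like split: find the angle whose rotated bounding box is smallest, then the L's sides
    (cx,cy),(w,h),a=cv2.minAreaRect(p.astype(np.float32))
    best=None
    for b in (0,90,180,270):   # which rotation makes own x within reach
        t=np.deg2rad(a+b);X=np.array([np.cos(t),np.sin(t)]);Y=np.array([-X[1],X[0]])
        x,y=p@X,p@Y
        x0,x1,y0,y1=x.min(),x.max(),y.min(),y.max()
        o=X*(x0+11)+Y*((y0+y1)/2)
        q=(p-o)@np.stack([X,Y],1)
        ok=((abs(q[:,0])<12)|((q[:,1]>15)&(q[:,0]>0))).mean()
        print(n,len(p),'ang',round(a+b,1),'size',round(x1-x0,1),round(y1-y0,1),'o',o.round(1),'ok',ok.round(2))
E
```

```text
bronze 984 [365. 111.] ztop 42.2 [493.1 262.3   8. ] all [493.2 262.4  21.6]
bronze 1631 [272. 151.] ztop 28.2 [518.7 138.   45. ] all [519.6 138.3  47.1]
bronze 925 [399. 204.] ztop 30.9 [616.  275.2  25.9] all [616.2 274.8  26. ]
bronze 1442 [294. 239.] ztop 62.3 [628.6 129.9  20.1] all [627.8 130.3  31.3]
scene0 211 ang 33.7 size 53.5 80.3 o [508.3 127.8] ok 1.0
scene0 211 ang 123.7 size 80.3 53.5 o [537.6 112.3] ok 0.54
scene0 211 ang 213.7 size 53.5 80.3 o [534.5 145.3] ok 0.45
scene0 211 ang 303.7 size 80.3 53.5 o [505.2 160.8] ok 0.5
side0 189 ang 29.7 size 51.1 79.4 o [509.  133.4] ok 1.0
side0 189 ang 119.7 size 79.4 51.1 o [535.9 115.7] ok 0.46
side0 189 ang 209.7 size 51.1 79.4 o [534.3 147.8] ok 0.42
side0 189 ang 299.7 size 79.4 51.1 o [507.5 165.5] ok 0.54
w1 2231 ang 32.4 size 70.2 86.6 o [504.2 132.5] ok 0.89
w1 2231 ang 122.4 size 86.6 70.2 o [541.8 118.1] ok 0.47
w1 2231 ang 212.4 size 70.2 86.6 o [544.9 158.3] ok 0.3
w1 2231 ang 302.4 size 86.6 70.2 o [507.2 172.6] ok 0.38Traceback (most recent call last):
  File "wm.py", line 14, in <module>
    print(nm,a,ce.round(),np.round(np.hstack(map(np.ravel,cv2.minAreaRect(q))),1),'circ',np.round(np.hstack(cv2.minEnclosingCircle(q)),1),np.median(P[mm][:,2]).round(1))
                                   ~~~~~~~~~^^^^^^^^^^^^^^^^^^^^^^^^^^^^^^^^^^
    return _arrays_for_stack_dispatcher(tup)
    raise TypeError('arrays to stack must be passed as a "sequence" type '
                    'such as list or tuple.')
TypeError: arrays to stack must be passed as a "sequence" type such as list or tuple.
```

```bash
sed -i 's/np.hstack(map(np.ravel,cv2.minAreaRect(q)))/np.hstack([*map(np.ravel,cv2.minAreaRect(q))])/' wm.py; python3 wm.py w1 | grep -v bronze
python3 - <<'E'
from h import *
for n in ("scene0","w1"):
    c=load(n);P=(wcloud if n=="w1" else cloud)(c)*1000;H=hsv(c);Z=P[...,2]
    v=np.mgrid[:400,:640][0]
    m=(abs(Z-14)<3)&(P[...,1]>0)&(P[...,1]<400)&(P[...,0]>380)&(P[...,0]<720)&(v<300)&(H[...,0]>90)&(H[...,0]<125)
    q=P[m][:,:2].astype(np.float32);r=cv2.minAreaRect(q);print(n,m.sum(),r,cv2.boxPoints(r).round(0).tolist())
    if n=="w1":
        b=(H[...,0]>=10)&(H[...,0]<=30)&(H[...,1]>60)&(P[...,0]>460)&(P[...,0]<560)&(P[...,1]>70)&(P[...,1]<200)&(Z>16)
        for mm,a,ce in comps(b,500):
            p=P[mm][:,:2]
            for a0 in (cv2.minAreaRect(p.astype(np.float32))[2],):
                t=np.deg2rad(a0);X=np.array([np.cos(t),np.sin(t)]);Y=np.array([-X[1],X[0]]);x,y=p@X,p@Y
                print('elbow',a,a0,np.ptp(x),np.ptp(y),X*(x.min()+11)+Y*(y.min()+40))
            r=P[mm];r=r[r[:,2]>26.5][:,:2] # ridge
            q=(r-(X*(x.min()+11)+Y*(y.min()+40)))@np.stack([X,Y],1)
            k=r[q[:,1]<15]; print('ridge fit',cv2.fitLine(k.astype(np.float32),cv2.DIST_HUBER,0,.01,.01).ravel())
E
```

```text
board 8843 [109. 212.] [ 539.9 -187.   232.9  283.7    8.2] circ [ 537.5 -186.6  178.8] 8.5
scene0 620 ((556.9089965820312, 197.6253662109375), (270.9841613769531, 302.2012634277344), 5.543246746063232) [[407.0, 335.0], [437.0, 34.0], [706.0, 60.0], [677.0, 361.0]]
w1 2871 ((556.8126831054688, 199.01651000976562), (269.3008728027344, 299.3412170410156), 5.646337032318115) [[408.0, 335.0], [438.0, 37.0], [706.0, 63.0], [676.0, 361.0]]
elbow 1626 31.226146697998047 55.09770450891898 80.64907136423533 [505.34319164 129.21901863]
ridge fit [  0.5359603   -0.84424317 511.66507    119.17582   ]
elbow 504 73.57898712158203 3.6158340955826134 16.828823926007203 [484.12763455 170.2926955 ]
ridge fit [ 9.5929432e-01 -2.8240821e-01  5.0975482e+02  1.5280751e+02]
```

>>> {"fn": "arm_command", "kwargs": {"xyz": [[13,17,0],[26,34,0],[27,34,-10],[0,0,-30],[0,0,-45],[0,0,-45],[0,0,-35],[0,0,-20],[0,0,-15],[0,0,-10],[0,0,-7],[0,0,0],[0,0,0],[0,0,0]], "spin": [0,0,0,0,0,0,0,0,0,0,0,0,0,0], "jaw": 0.7, "squeeze": 20}}

```text
time: 3.25
tool_pos: [0.6178, 0.2747, 0.1889]
tool_rot: [3.14, 0.002, 2.855]
contact_force: [-0.4, -0.0, 1.3]
opening: 0.0781
grip_force: 0.0
```

>>> {"fn": "arm_command", "kwargs": {"xyz": [[0,0,0],[0,0,0],[0,0,0],[0,0,0],[0,0,0],[0,0,0],[0,0,0],[0,0,0]], "spin": [0,0,0,0,0,0,0,0], "jaw": -1}}

```text
time: 4.05
tool_pos: [0.6175, 0.2746, 0.1879]
tool_rot: [3.141, 0.0, 2.855]
contact_force: [1.0, 0.6, 1.3]
opening: 0.0513
grip_force: 20.0
```

>>> {"fn": "arm_command", "kwargs": {"xyz": [[0,0,10],[0,0,30],[0,0,45],[0,0,45],[0,-10,40],[-4,-25,25],[-7,-45,17],[-7,-45,0],[-7,-45,0],[-7,-45,0],[-7,-45,0],[-7,-45,0],[-7,-45,0],[-7,-45,0],[-7,-40,0],[0,0,0],[0,0,0],[0,0,0],[0,0,0]], "spin": [0,0,0,0,0,0,0,0,0,0,0,0,0,0,0,0,0,0,0]}}

```text
time: 5.95
tool_pos: [0.5507, -0.1591, 0.3999]
tool_rot: [3.141, -0.0, 2.857]
contact_force: [-0.4, -0.6, -1.3]
opening: 0.0513
grip_force: 20.0
```

```bash
python3 snap.py wrist w2; python3 wm.py w2
```

```text
6.0 [ 0.5507 -0.1591  0.3999] [ 3.1414 -0.      2.8568] [ 1.4  0.1 -1.9] 0.0509 19.99978073872626
309.70691628693146 309.70691628693146 320.69401262519517 200.98581731956799 [[0.282, -0.912, -0.298, 0.47], [0.959, 0.268, 0.087, -0.135], [0.0, -0.311, 0.951, 0.38], [0.0, 0.0, 0.0, 1.0]]
bronze 716 [ 8. 38.] ztop 20.0 [ 148.1 -620.3   48.6] all [ 136.2 -630.6   58.4]
bronze 476 [580.  69.] ztop 42.1 [494.  261.7   8.4] all [493.2 262.3  22.6]
bronze 1136 [526.  88.] ztop 28.2 [517.4 136.5  44. ] all [518.1 136.4  46.7]
bronze 1261 [531. 174.] ztop 62.3 [628.9 128.8  20.7] all [628.2 127.7  31.1]
bronze 407 [493. 254.] ztop 46.8 [732.2  49.3  14.4] all [734.2  52.4  20.4]
grey 3031 [344. 104.] [ 477.3 -110.4   64.1   65.     8.3] circ [ 477.1 -110.2   43.7] 28.5
grey 1946 [216. 166.] [ 502.1 -277.8   62.2   62.3   15.9] circ [ 502.2 -277.6   32. ] 28.5
rail 505 [408. 229.] [651.8 -72.2  12.7  83.6   9. ] circ [651.7 -72.2  42. ] 20.4
rail 406 [327. 263.] [ 668.8 -185.5   12.8   68.7    8.3] circ [ 665.7 -186.    34.4] 20.5
board 28481 [305. 157.] [ 543.1 -186.4  238.9  281.3    8.1] circ [ 543.  -186.4  182.3] 8.6
board 913 [315. 251.] [ 649.  -194.8   32.8   73.2    8.1] circ [ 655.9 -193.7   37.2] 8.5
```

View pics/w2.png

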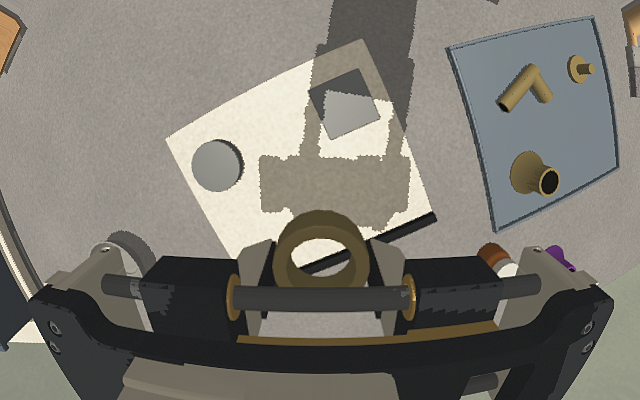

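The collar is held at (320,255). The plinth centre is at (344,104) and the pedestal at (216,166). Both agree with the scene view once the known offset is allowed for.

>>> {"fn": "arm_command", "kwargs": {"xyz": [[-12,8,0],[-25,17,0],[-25,17,-10],[-10,6,-30],[0,0,-40],[0,0,-40],[0,0,-30],[0,0,-20],[0,0,-8],[0,0,-5],[0,0,-3],[0,0,-1],[0,0,0],[0,0,0],[0,0,0]], "spin": [0,0,0,0,0,0,0,0,0,0,0,0,0,0,0]}}

```text
time: 7.5
tool_pos: [0.4786, -0.1125, 0.2132]
tool_rot: [3.142, 0.001, 2.855]
contact_force: [0.2, -0.4, -0.7]
opening: 0.0511
grip_force: 20.0
```

>>> {"fn": "arm_command", "kwargs": {"xyz": [[0,1,-1],[0,0,-1],[0,0,0],[0,0,0],[0,0,0]], "spin": [0,0,0,0,0]}}

```text
time: 8.0
tool_pos: [0.4785, -0.1114, 0.2108]
tool_rot: [3.141, -0.0, 2.855]
contact_force: [-1.7, 2.0, 0.6]
opening: 0.0507
grip_force: 20.0
```

>>> {"fn": "arm_command", "kwargs": {"xyz": [[0,0,0],[0,0,0],[0,0,0],[0,0,0],[0,0,0],[0,0,5],[0,0,15],[0,0,30],[0,0,45],[0,0,45],[10,-6,35],[25,-17,12],[25,-17,0],[12,-8,0],[0,0,0],[0,0,0],[0,0,0]], "spin": [0,0,0,0,0,0,0,0,0,0,0,0,0,0,0,0,0], "jaw": 0.7}}

```text
time: 9.7
tool_pos: [0.5499, -0.1589, 0.3978]
tool_rot: [3.141, -0.001, 2.855]
contact_force: [0.8, 0.4, 0.5]
opening: 0.0779
grip_force: 0.0
```

```bash
python3 snap.py wrist w3; python3 wm.py w3
python3 - <<'E'
from h import *
c=load("w3");P=wcloud(c)*1000;H=hsv(c);Z=P[...,2]
r=(H[...,0]>=10)&(H[...,0]<=30)&(H[...,1]>60)&(P[...,0]>420)&(P[...,0]<540)&(P[...,1]>-170)&(P[...,1]<-60)
p=P[r&(Z>48)];print('collar',r.sum(),p[:,2].max(),cv2.minEnclosingCircle(p[:,:2].astype(np.float32)))
g=(abs(Z-28)<3)&(P[...,0]>420)&(P[...,0]<540)&(P[...,1]>-170)&(P[...,1]<-60)&(H[...,1]<60)
print(cv2.minAreaRect(P[g][:,:2].astype(np.float32)))
E
```

```text
9.75 [ 0.5499 -0.1589  0.3979] [ 3.1414e+00 -4.0000e-04  2.8551e+00] [-0.7 -0.3 -0. ] 0.078 0.0
309.70691628693146 309.70691628693146 320.69401262519517 200.98581731956799 [[0.283, -0.912, -0.297, 0.469], [0.959, 0.27, 0.087, -0.135], [0.0, -0.31, 0.951, 0.378], [0.0, 0.0, 0.0, 1.0]]
bronze 674 [ 7. 39.] ztop 20.0 [ 151.  -615.7   46.6] all [ 135.3 -630.    59.2]
bronze 480 [580.  69.] ztop 42.2 [493.3 261.2   7.5] all [493.2 261.5  22.3]
bronze 1151 [527.  88.] ztop 28.3 [519.  136.6  44.6] all [517.4 135.5  45.8]
bronze 1039 [345. 105.] ztop 54.0 [ 477.2 -111.1   25.7] all [ 477.9 -109.7   27.4]
bronze 1279 [532. 175.] ztop 62.1 [629.  129.1  20.8] all [627.7 127.4  31.4]
bronze 156 [493. 250.] ztop 33.7 [724.5  58.    9.9] all [730.5  51.8  18.4]
grey 1252 [342. 104.] [ 477.3 -110.5   63.8   64.7    8.4] circ [ 477.8 -110.3   43.9] 28.5
grey 752 [344. 105.] [ 477.7 -110.9   34.8   34.1   73.5] circ [ 477.8 -110.8   18.1] 28.5
grey 1950 [215. 167.] [ 502.3 -277.8   61.7   62.7   17.6] circ [ 501.8 -277.6   31.9] 28.6
rail 1459 [355. 253.] [ 664.2 -156.2   13.1  252.9    8.5] circ [ 660.8 -156.7  126.5] 20.4
board 32844 [305. 169.] [ 543.4 -186.1  239.4  280.6    8.4] circ [ 543.1 -187.1  182.4] 8.6
collar 2851 378.3964167843924 ((499.70306396484375, -120.9930191040039), 49.85279083251953)
((477.6833190917969, -110.17474365234375), (64.75056457519531, 65.22886657714844), 8.430826187133789)
```

Collar is centred on the plinth within about 1 mm. Next, the bell.

>>> {"fn": "arm_command", "kwargs": {"xyz": [[5,18,0],[12,45,0],[12,45,0],[12,45,0],[12,45,0],[12,45,0],[12,40,0],[3,5,-20],[0,0,-40],[0,0,-40],[0,0,-40],[0,0,-25],[0,0,-15],[0,0,-10],[0,0,0],[0,0,0],[0,0,0]], "spin": [0,0,0,0,0,0,0,0,0,0,0,0,0,0,0,0,0]}}

```text
time: 11.45
tool_pos: [0.631, 0.1286, 0.2094]
tool_rot: [3.14, 0.003, 2.855]
contact_force: [-0.0, 0.9, 0.1]
opening: 0.0782
grip_force: 0.0
```

>>> {"fn": "arm_command", "kwargs": {"xyz": [[0,0,0],[0,0,0],[0,0,0],[0,0,0],[0,0,0],[0,0,0],[0,0,0],[0,0,0]], "spin": [0,0,0,0,0,0,0,0], "jaw": -1, "squeeze": 25}}

```text
time: 12.25
tool_pos: [0.6305, 0.1286, 0.2078]
tool_rot: [3.141, 0.0, 2.855]
contact_force: [0.0, 0.4, -0.6]
opening: 0.0397
grip_force: 25.0
```

>>> {"fn": "arm_command", "kwargs": {"xyz": [[0,0,10],[0,0,30],[0,0,45],[0,0,40],[-7,-13,25],[-17,-40,0],[-17,-40,0],[-17,-40,0],[-17,-40,0],[-17,-40,0],[-17,-40,0],[-17,-40,0],[-13,-30,0],[0,0,-25],[0,0,-40],[0,0,-40],[0,0,-20],[0,0,-12],[0,0,-6],[0,0,0]], "spin": [0,0,0,0,0,0,0,0,0,0,0,0,0,0,0,0,0,0,0,0]}}

```text
time: 14.25
tool_pos: [0.4917, -0.1945, 0.2149]
tool_rot: [3.142, 0.0, 2.855]
contact_force: [-0.4, -0.1, -2.5]
opening: 0.0396
grip_force: 25.0
```

>>> {"fn": "arm_command", "kwargs": {"xyz": [[0,0,0],[0,0,0],[0,0,0]], "spin": [0,0,0]}}

```text
time: 14.55
tool_pos: [0.4917, -0.1945, 0.2156]
tool_rot: [-3.141, 0.002, 2.855]
contact_force: [-0.3, 0.3, -2.4]
opening: 0.0393
grip_force: 25.0
```

>>> {"fn": "arm_command", "kwargs": {"xyz": [[0,0,-2],[0,0,-2],[0,0,-1],[0,0,0],[0,0,0]], "spin": [0,0,0,0,0]}}

```text
time: 15.05
tool_pos: [0.4915, -0.1944, 0.2107]
tool_rot: [-3.141, 0.001, 2.855]
contact_force: [-1.6, 1.1, 8.1]
opening: 0.0393
grip_force: 25.0
```

>>> {"fn": "arm_command", "kwargs": {"xyz": [[0,0,0],[0,0,0],[0,0,0],[0,0,0],[0,0,5],[0,0,15],[0,0,35],[0,0,45],[10,6,45],[25,15,40],[23,14,4],[0,0,0],[0,0,0],[0,0,0]], "spin": [0,0,0,0,0,0,0,0,0,0,0,0,0,0], "jaw": 0.7}}

```text
time: 16.45
tool_pos: [0.5488, -0.1597, 0.3979]
tool_rot: [3.141, -0.002, 2.855]
contact_force: [0.3, -0.6, -0.9]
opening: 0.078
grip_force: 0.0
```

```bash
python3 snap.py wrist w4; python3 wm.py w4
```

```text
16.5 [ 0.5488 -0.1598  0.3979] [ 3.1415e+00 -2.1000e-03  2.8541e+00] [-0.2  0.2 -0.5] 0.0778 0.0
309.70691628693146 309.70691628693146 320.69401262519517 200.98581731956799 [[0.284, -0.912, -0.296, 0.468], [0.959, 0.27, 0.087, -0.136], [0.0, -0.308, 0.951, 0.379], [0.0, 0.0, 0.0, 1.0]]
bronze 707 [ 7. 40.] ztop 19.9 [ 147.4 -621.9   50.2] all [ 133.8 -631.3   60.4]
bronze 480 [581.  70.] ztop 41.9 [493.6 261.4   8.4] all [493.2 262.2  22.5]
bronze 1149 [527.  89.] ztop 28.1 [518.9 136.8  44.9] all [517.4 135.7  46.2]
bronze 1033 [346. 106.] ztop 53.8 [ 477.4 -111.2   25.5] all [ 477.8 -109.5   27.6]
bronze 1482 [282. 134.] ztop 65.6 [ 489.9 -194.2   20.3] all [ 490.  -194.3   31.9]
grey 1249 [343. 105.] [ 477.2 -110.4   64.2   64.8    8.5] circ [ 477.  -110.2   43.6] 28.5
grey 723 [345. 106.] [ 478.3 -109.9   32.6   35.1   73.9] circ [ 478.  -110.4   18.1] 28.6
grey 1949 [216. 168.] [ 502.3 -277.7   61.6   62.4   18.7] circ [ 501.8 -277.8   32. ] 28.5
rail 1428 [356. 253.] [ 663.8 -153.5   13.1  248.3    8.4] circ [ 660.8 -153.9  124.2] 20.3
board 30564 [308. 173.] [ 543.4 -186.4  239.1  280.6    8.3] circ [ 543.  -185.8  182. ] 8.6
```

>>> {"fn": "arm_command", "kwargs": {"xyz": [[0,15,0],[0,40,0],[0,45,0],[0,45,0],[0,45,0],[0,45,0],[0,40,0],[0,25,0],[0,0,0],[0,0,0],[0,0,0],[0,0,0]], "spin": [0,0,0,0,0,0,0,0,0,0,0,0]}}

```text
time: 17.7
tool_pos: [0.5495, 0.1395, 0.3987]
tool_rot: [-3.141, -0.0, 2.853]
contact_force: [0.6, 0.3, -0.3]
opening: 0.078
grip_force: 0.0
```

```bash
python3 snap.py wrist w5
cat > el.py <<'E'
from h import *
import sys
n,x0,x1,y0,y1,zb=sys.argv[1],*map(float,sys.argv[2:7])
c=load(n);P=(wcloud if n[0]=="w" else cloud)(c)*1000;H=hsv(c);Z=P[...,2]
b=(H[...,0]>=8)&(H[...,0]<=32)&(H[...,1]>50)&(P[...,0]>x0)&(P[...,0]<x1)&(P[...,1]>y0)&(P[...,1]<y1)&(Z>zb+9)&(Z<zb+30)
m,a,ce=max(comps(b,100),key=lambda t:t[1])
p=P[m][:,:2];box=cv2.minAreaRect(p.astype(np.float32))
for k in range(4):
    t=np.deg2rad(box[2]+90*k);X=np.array([np.cos(t),np.sin(t)]);Y=np.array([-X[1],X[0]]);x,y=p@X,p@Y
    o=X*(x.min()+11)+Y*(y.max()-40);q=(p-o)@np.stack([X,Y],1)
    if ((abs(q[:,0])<13)|((q[:,1]>14)&(q[:,0]>0))).mean()>.95: 
        print('box',n,a,ce.round(),'ang',round(box[2]+90*k,1),'size',np.ptp(x).round(1),np.ptp(y).round(1),'o',o.round(1),'o from ymin',(X*(x.min()+11)+Y*(y.min()+40)).round(1))
        r=P[m];z=r[:,2]
        s=(abs(q[:,0])<11)&(q[:,1]<12)&(z>zb+19)
        vx,vy,*_=cv2.fitLine(r[s][:,:2].astype(np.float32),cv2.DIST_HUBER,0,.01,.01).ravel()
        L=q[s];s2=(q[:,0]>14)&(z>zb+19)
        print('long-leg dir-90:',(np.degrees(np.arctan2(vy,vx))%180-90).round(1),'long axis x',L[:,0].mean().round(1),'short axis y',q[s2][:,1].mean().round(1),'zmax',np.percentile(z,98).round(1))
E
python3 el.py w5 460 560 70 200 5; python3 el.py scene0 460 560 70 200 5; python3 el.py side0 460 560 70 200 5
```

```text
17.75 [0.5496 0.1395 0.3988] [-3.1416 -0.      2.8531] [-0.   0.6 -0. ] 0.0777 0.0
309.70691628693146 309.70691628693146 320.69401262519517 200.98581731956799 [[0.285, -0.911, -0.298, 0.469], [0.958, 0.271, 0.089, 0.163], [-0.0, -0.31, 0.951, 0.379], [0.0, 0.0, 0.0, 1.0]]
box w5 1752 [312. 141.] ang 31.9 size 55.5 79.8 o [505.5 129.2] o from ymin [505.4 129.4]
long-leg dir-90: 32.2 long axis x -0.3 short axis y 29.4 zmax 28.4
box scene0 276 [317. 186.] ang 31.3 size 54.1 82.9 o [505.5 128.9] o from ymin [507.  126.4]
long-leg dir-90: 33.3 long axis x -0.5 short axis y 26.7 zmax 27.8
box side0 275 [345. 218.] ang 31.6 size 56.6 79.8 o [505.8 131.3] o from ymin [505.6 131.5]
long-leg dir-90: 30.1 long axis x 1.7 short axis y 29.7 zmax 27.5
```

View pics/w5.png

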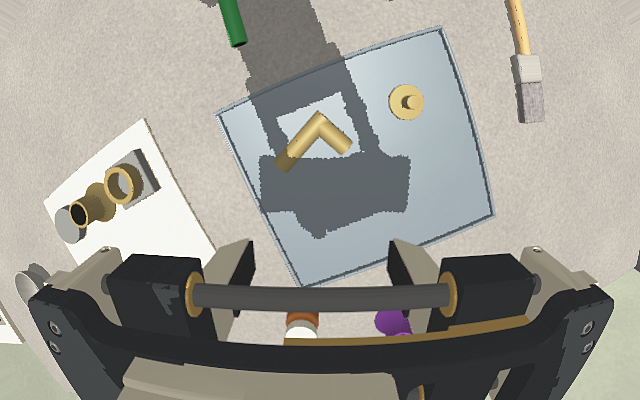

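The elbow's corner is at (320,115), the long leg runs to (282,165) and the short leg to (350,148). Its origin is about (505.5,129.3), with own x at 32°.

>>> {"fn": "arm_command", "kwargs": {"xyz": [[-10,-3,0],[-20,-5,0],[-13,-3,-10],[0,0,-30],[0,0,-40],[0,0,-40],[0,0,-35],[0,0,-25],[0,0,-16],[0,0,-10],[0,0,-6],[0,0,0],[0,0,0],[0,0,0],[0,0,0]], "spin": [-4,-7.5,-7.5,-7.5,-7.5,-7.5,0,0,0,0,0,0,0,0,0], "jaw": 0.1}}

```text
time: 19.25
tool_pos: [0.5067, 0.1296, 0.1874]
tool_rot: [3.14, 0.001, 2.131]
contact_force: [-0.0, 0.5, 0.4]
opening: 0.0506
grip_force: 0.0
```

>>> {"fn": "arm_command", "kwargs": {"xyz": [[0,0,0],[0,0,0],[0,0,0],[0,0,0],[0,0,0],[0,0,0],[0,0,0]], "spin": [0,0,0,0,0,0,0], "jaw": -1, "squeeze": 25}}

```text
time: 19.95
tool_pos: [0.5064, 0.1296, 0.1867]
tool_rot: [-3.141, -0.0, 2.131]
contact_force: [0.1, -1.0, 1.6]
opening: 0.0212
grip_force: 25.0
```

>>> {"fn": "arm_command", "kwargs": {"xyz": [[0,0,10],[0,0,30],[0,0,45],[0,0,40],[6,-20,25],[9,-40,0],[9,-40,0],[9,-40,0],[9,-40,0],[9,-40,0],[9,-40,0],[6,-30,0],[4,-21,0],[0,0,0],[0,0,0]], "spin": [0,0,0,0,0,-4,-4,-4,-4,-4,-3.6,0,0,0,0]}}

```text
time: 21.45
tool_pos: [0.5762, -0.1815, 0.3367]
tool_rot: [-3.141, -0.001, 1.718]
contact_force: [-0.9, 0.4, -1.8]
opening: 0.0211
grip_force: 25.0
```

>>> {"fn": "arm_command", "kwargs": {"xyz": [[1,0,-25],[0,0,-40],[0,0,-40],[0,0,-22],[0,0,-10],[0,0,-5],[0,0,-2],[0,0,0],[0,0,0],[0,0,0]], "spin": [0,0,0,0,0,0,0,0,0,0]}}

```text
time: 22.45
tool_pos: [0.5777, -0.1815, 0.1937]
tool_rot: [3.14, 0.001, 1.719]
contact_force: [0.9, 0.0, -2.2]
opening: 0.021
grip_force: 25.0
```

>>> {"fn": "arm_command", "kwargs": {"xyz": [[0,0,-2],[0,0,-1],[0,0,-1],[0,0,0],[0,0,0]], "spin": [0,0,0,0,0]}}

```text
time: 22.95
tool_pos: [0.5775, -0.1815, 0.1897]
tool_rot: [3.141, 0.0, 1.719]
contact_force: [-2.5, 0.9, 6.7]
opening: 0.0215
grip_force: 25.0
```

>>> {"fn": "arm_command", "kwargs": {"xyz": [[0,0,0],[0,0,0],[0,0,0],[0,0,0],[0,0,5],[0,0,20],[0,0,40],[0,0,45],[12,0,45],[25,0,40],[25,0,15],[0,0,0],[0,0,0],[0,0,0],[0,0,0],[0,0,0],[0,0,0],[0,0,0]], "spin": [0,0,0,0,0,0,0,0,8,8,8,8,8,8,8,8,0,0], "jaw": 0.1}}

```text
time: 24.75
tool_pos: [0.6394, -0.1814, 0.3989]
tool_rot: [3.141, 0.0, 2.832]
contact_force: [0.9, 0.6, 0.4]
opening: 0.0504
grip_force: 0.0
```

```bash
python3 snap.py wrist w6; python3 wm.py w6; python3 el.py w6 540 650 -250 -110 8; python3 snap.py scene s6; python3 el.py s6 540 650 -250 -110 8
```

```text
24.8 [ 0.6394 -0.1814  0.3989] [3.1415e+00 1.0000e-04 2.8322e+00] [-0.6  1.6  0.5] 0.0506 0.0
309.70691628693146 309.70691628693146 320.69401262519517 200.98581731956799 [[0.306, -0.905, -0.296, 0.559], [0.952, 0.291, 0.095, -0.156], [0.0, -0.311, 0.951, 0.379], [0.0, 0.0, 0.0, 1.0]]
bronze 1178 [337.  21.] ztop 53.9 [ 478.  -111.1   25.7] all [ 476.9 -108.2   28.9]
bronze 362 [573.   7.] ztop 42.2 [494.9 263.    9.1] all [495.3 261.8  22.7]
bronze 1545 [274.  62.] ztop 65.6 [ 490.4 -194.1   20.2] all [ 490.4 -194.    31.8]
bronze 1810 [315. 128.] ztop 31.3 [ 592.9 -178.5   44.2] all [ 593.8 -179.1   47.3]
bronze 633 [500. 196.] ztop 46.7 [740.7  43.8  18.9] all [743.7  49.8  23.4]
grey 1045 [336.  35.] [ 477.8 -110.1   64.4   65.     8.6] circ [ 478.1 -110.3   44.1] 28.4
grey 626 [337.  22.] [ 475.2 -109.9   31.7   33.     7.4] circ [ 475.2 -109.7   18. ] 28.6
grey 2048 [207.  94.] [ 502.7 -277.6   62.1   62.8   27.1] circ [ 502.5 -277.9   31.9] 28.5
grey 295 [ 95. 224.] [ 599.9 -515.2   90.6   60.9    9.8] circ [ 597.3 -502.2   45.7] 27.6
rail 2107 [342. 190.] [ 666.7 -168.3   13.3  278.3    8.3] circ [ 665.7 -168.5  139.2] 20.5
board 30891 [298. 113.] [ 543.2 -186.2  238.8  281.     8.4] circ [ 544.3 -185.4  181.9] 8.6
board 511 [111. 214.] [ 596.9 -505.    57.8   47.3    4.7] circ [ 596.1 -500.1   29.5] 6.6
box w6 1857 [315. 128.] ang 8.8 size 56.9 80.6 o [ 577.3 -180.8] o from ymin [ 577.4 -181.4]
long-leg dir-90: 9.0 long axis x 0.2 short axis y 28.5 zmax 31.5
24.85 [ 0.6395 -0.1814  0.3988] [3.1415 0.     2.8329] [ 0.6  0.2 -0.3] 0.0509 0.0
box s6 565 [265. 286.] ang 6.0 size 55.2 80.5 o [ 578.2 -182.1] o from ymin [ 578.3 -182.6]
long-leg dir-90: 9.2 long axis x 1.1 short axis y 29.7 zmax 30.6
```

View pics/w6.png

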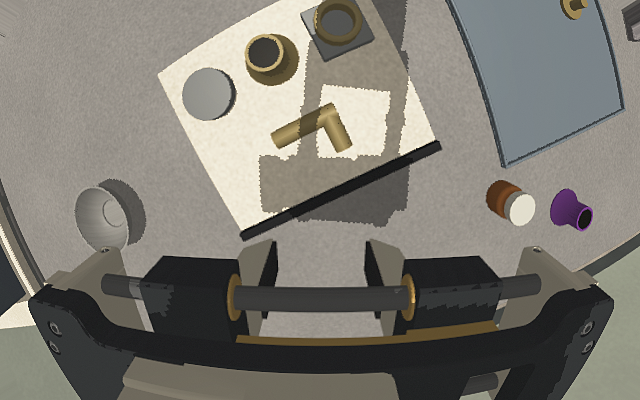

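On the board: bell top at (266,53), collar at (338,20), elbow at (315,128) with its short leg pointing at the rail. The elbow is in line with the bell and its angle is within 0.5°. Next, the mouthpiece.

>>> {"fn": "arm_command", "kwargs": {"xyz": [[-5,20,0],[-13,40,0],[-13,40,0],[-13,40,0],[-13,40,0],[-13,40,0],[-13,40,0],[-13,40,0],[-13,40,0],[-13,40,0],[-13,40,0],[-10,23,-15],[0,0,-40],[0,0,-45],[0,0,-45],[0,0,-30],[0,0,-15],[0,0,-10],[0,0,-4],[0,0,0]], "spin": [0,0,0,0,0,0,0,0,0,0,0,0,0,0,0,0,0,0,0,0]}}

```text
time: 26.85
tool_pos: [0.4947, 0.2616, 0.195]
tool_rot: [3.141, 0.0, 2.835]
contact_force: [-1.1, 0.2, -0.4]
opening: 0.0502
grip_force: 0.0
```

>>> {"fn": "arm_command", "kwargs": {"xyz": [[0,0,0],[0,0,0],[0,0,0]], "spin": [0,0,0]}}

```text
time: 27.15
tool_pos: [0.4947, 0.2616, 0.1955]
tool_rot: [3.141, 0.001, 2.835]
contact_force: [-0.3, -0.4, -0.3]
opening: 0.0506
grip_force: 0.0
```

>>> {"fn": "arm_command", "kwargs": {"xyz": [[0,0,0],[0,0,0],[0,0,0],[0,0,0],[0,0,0],[0,0,0],[0,0,0],[0,0,0]], "spin": [0,0,0,0,0,0,0,0], "jaw": -1, "squeeze": 20}}

```text
time: 27.95
tool_pos: [0.4945, 0.2616, 0.1947]
tool_rot: [3.141, -0.0, 2.836]
contact_force: [-0.0, 0.3, -0.9]
opening: 0.0151
grip_force: 20.0
```

>>> {"fn": "arm_command", "kwargs": {"xyz": [[0,0,10],[0,0,30],[0,0,45],[0,0,40],[0,-16,25],[0,-40,0],[0,-40,0],[0,-40,0],[0,-40,0],[0,-40,0],[0,-40,0],[0,-40,0],[0,-40,0],[0,-40,0],[-1,-40,0],[-1,-30,0],[-1,-10,0],[0,0,0],[0,0,0],[0,0,0]], "spin": [0,0,0,0,0,0,0,0,0,0,0,0,0,0,0,0,0,0,0,0]}}

```text
time: 29.95
tool_pos: [0.4916, -0.1931, 0.3449]
tool_rot: [3.141, -0.0, 2.837]
contact_force: [0.7, 0.4, -0.9]
opening: 0.0155
grip_force: 20.0
```

>>> {"fn": "arm_command", "kwargs": {"xyz": [[0,-1,-20],[0,0,-35],[0,0,-20],[0,0,-8],[0,0,-4],[0,0,0],[0,0,0],[0,0,0]], "spin": [0,0,0,0,0,0,0,0]}}

```text
time: 30.75
tool_pos: [0.4918, -0.1955, 0.2588]
tool_rot: [-3.141, 0.002, 2.836]
contact_force: [0.5, 0.3, -1.3]
opening: 0.0155
grip_force: 20.0
```

```bash
python3 snap.py scene s7
python3 - <<'E'
import cv2
i=cv2.imread('pics/s7.png')[180:330,140:300];cv2.imwrite('pics/s7c.png',cv2.resize(i,None,fx=4,fy=4,interpolation=cv2.INTER_CUBIC))
E
```

```text
30.8 [ 0.4917 -0.1955  0.2586] [-3.1413e+00  1.7000e-03  2.8356e+00] [-0.3  0.4 -1.2] 0.0158 19.999943375587463
```

View pics/s7c.png

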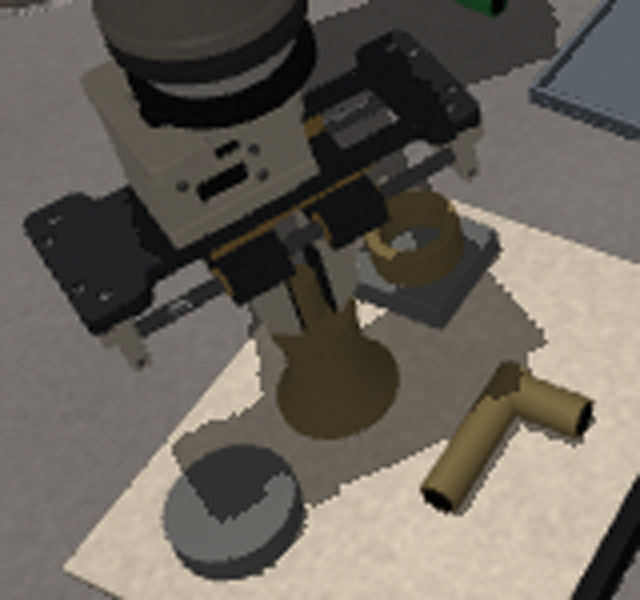

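The mouthpiece is held just above the bell neck, near (325,320) in the crop. I'll lower the last few millimetres.

>>> {"fn": "arm_command", "kwargs": {"xyz": [[0,1,-2],[0,0,-1],[0,0,-1],[0,0,0],[0,0,0]], "spin": [0,0,0,0,0]}}

```text
time: 31.3
tool_pos: [0.4915, -0.1945, 0.2537]
tool_rot: [3.141, -0.0, 2.836]
contact_force: [0.5, 0.2, 0.4]
opening: 0.0157
grip_force: 20.0
```

>>> {"fn": "arm_command", "kwargs": {"xyz": [[0,0,-0.5],[0,0,0],[0,0,0],[0,0,0]], "spin": [0,0,0,0]}}

```text
time: 31.7
tool_pos: [0.4915, -0.1944, 0.2537]
tool_rot: [3.142, 0.0, 2.836]
contact_force: [-2.1, 1.1, 4.6]
opening: 0.0155
grip_force: 20.0
```

Contact. Release, retreat and check.

>>> {"fn": "arm_command", "kwargs": {"xyz": [[0,0,0],[0,0,0],[0,0,0],[0,0,0],[0,0,5],[0,0,15],[0,0,30],[0,0,40],[12,4,35],[30,5,20],[40,2,0],[40,2,0],[25,0,0],[0,0,0],[0,0,0],[0,0,0]], "spin": [0,0,0,0,0,0,0,0,0,0,0,0,0,0,0,0], "jaw": 0.1}}

```text
time: 33.3
tool_pos: [0.6377, -0.1816, 0.3984]
tool_rot: [-3.142, -0.001, 2.835]
contact_force: [0.5, 0.2, -0.4]
opening: 0.0506
grip_force: 0.0
```

```bash
python3 snap.py wrist w8; python3 wm.py w8; python3 el.py w8 540 650 -250 -110 8
python3 - <<'E'
from h import *
c=load("w8");P=wcloud(c)*1000;H=hsv(c);Z=P[...,2]
b=(H[...,0]>=8)&(H[...,0]<=32)&(H[...,1]>50)&(P[...,0]>440)&(P[...,0]<540)&(P[...,1]>-240)&(P[...,1]<-150)
for lo,hi in((97,106),(70,77),(10,18)):
    q=P[b&(Z>lo)&(Z<hi)];print(lo,len(q),np.round(np.hstack(cv2.minEnclosingCircle(q[:,:2].astype(np.float32))),1) if len(q) else '')
E
```

```text
33.35 [ 0.6376 -0.1816  0.3987] [ 3.1416e+00 -2.0000e-04  2.8350e+00] [-0.1  0.6  0. ] 0.0506 0.0
309.70691628693146 309.70691628693146 320.69401262519517 200.98581731956799 [[0.302, -0.906, -0.295, 0.557], [0.953, 0.288, 0.094, -0.156], [0.0, -0.31, 0.951, 0.379], [0.0, 0.0, 0.0, 1.0]]
bronze 1192 [339.  22.] ztop 53.8 [ 478.1 -111.3   25.8] all [ 474.5 -109.5   29.8]
bronze 2236 [271.  60.] ztop 91.3 [ 490.2 -193.7    8.2] all [ 488.2 -196.4   34.8]
bronze 1826 [315. 130.] ztop 31.4 [ 592.4 -178.8   44.6] all [ 594.1 -178.9   47.5]
bronze 634 [501. 198.] ztop 46.4 [740.5  44.   19.3] all [744.   49.8  23.4]
grey 1013 [337.  38.] [ 478.2 -110.3   64.2   64.9    7.6] circ [ 478.2 -110.8   43.7] 28.4
grey 635 [338.  24.] [ 475.4 -109.8   32.5   32.    14.2] circ [ 475.3 -109.9   18.1] 28.5
grey 2066 [208.  95.] [ 502.5 -277.8   62.5   62.2    4.5] circ [ 502.6 -277.7   31.9] 28.5
grey 290 [ 95. 224.] [ 599.4 -515.7   90.4   61.6    6.1] circ [ 596.9 -500.8   46.1] 27.4
rail 2102 [342. 192.] [ 666.6 -168.4   13.   278.4    8.4] circ [ 665.2 -168.6  139.2] 20.5
board 30837 [299. 115.] [ 543.2 -186.4  239.2  280.5    8.4] circ [ 544.1 -186.2  181.8] 8.6
board 512 [112. 215.] [ 596.9 -505.    57.3   46.7    5.6] circ [ 596.5 -499.3   29.3] 6.3
box w8 1859 [315. 130.] ang 8.2 size 55.9 80.7 o [ 577.2 -180.6] o from ymin [ 577.3 -181.3]
long-leg dir-90: 8.6 long axis x 0.3 short axis y 28.8 zmax 31.5
97 232 [ 489.8 -193.5    8.1]
70 1141 [ 490.1 -193.7   22.3]
10 352 [ 489.2 -196.6   35.1]
```

View pics/w8.png

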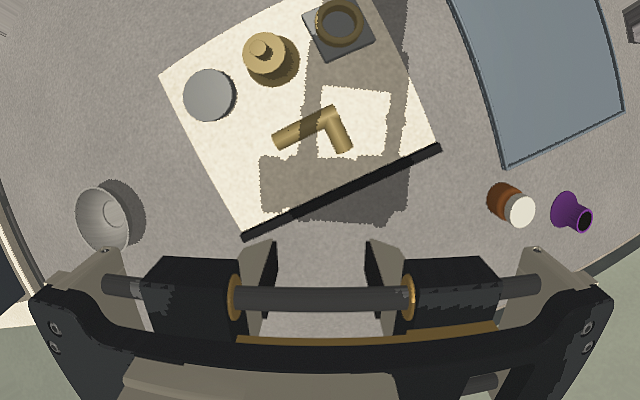

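The mouthpiece stands stem up on the bell at (265,50), with its flange at (490.1,-193.7) against the bell at (490.4,-194.1). The collar is at (338,20) on the plinth and the elbow at (315,130). All are within about 1 mm, and the tool is clear of everything.

```bash
python3 -c "
from cell import *
print(hand_in())"
```

```text
the job is handed in; nothing more can be done
None
```

All four pieces were laid out in the order asked and the job is handed in at about 33 s; the last camera check put them about 1 mm from target (the elbow within about 1.5 mm of midway), with the jar, brush and look-alikes left untouched.

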